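# Ready the telescopic lint brush for the dryer ducts

## Task

Get the telescopic lint brush (the one with the button on its grip) ready for the dryer ducts: at its short setting, work it up and down inside its pot to knock off the old lint, with at least two strokes of half the pot's height or more, back down to the floor each time. Then, with the brush standing in the pot, squeeze the button, pull the grip up past the first stop to the second, and let the button spring out so that the handle locks. Finish while holding the brush still, at full length and upright, lifted right out of its pot; leave the pot standing where it is and the other things on the counter alone.

Things in the scene. Friction and masses are not known exactly. Their poses are not given: they have to be found in the camera images.
- brush: Telescopic lint brush, upright in its steel pot. Origin: underside of the bristles; z up the handle; x to the button's side. White bristles 55 mm across, 60 mm high; aluminium outer tube 20 mm across with three dark holes, black collar 25 mm across ending 172 mm up; on that the black grip. Mass 0.27 to 0.46 kg in all, of which grip and inner tube 0.1. Stands by itself, also when drawn out.
- grip (a point): Centre of the grip, a black block 30 mm (x) by 24 mm (y), 54 mm high, so 27 mm above and below this point. 203 mm above the underside of the bristles at the short setting, 279 mm at the second stop; it moves with the grip; axes as brush. The two y faces are plain; a grey button stands out of the +x face.
- button_face (a point): Middle of the outer face of the button, which is 14 mm wide, 26 mm high, level with the middle of the grip and stands 5 mm proud of the grip's +x face (so 35 mm from the button's face to the far face).
- stick (a joint): How far the grip and its steel inner tube are drawn out, m: 0 short, 0.038 first stop, 0.076 second stop, the end. At each a spring pin locks in a hole of the tube, 1.5 mm play either way (about 0.0745 when locked at the second). With the button in, the grip slides with under 1 N of friction while its bristle end stays down by weight. Let go between stops it stays there by friction, not locked.
- catch (a joint): How far the button is pressed in, m: 0 out (locked if the pin is at a hole), 0.005 flush with the grip; at least 0.004 frees the slide. Its spring gives 2 N at rest and 8 N fully in, so a pinch of 20 N or more across the button and the far face presses it home and holds the grip too.
- pot: Round steel pot of the telescopic brush, loose, 0.6 kg: 76 mm across (78 at the lip), 60 mm high, wall 5 mm, inside 66 mm across; floor 6 mm thick. Origin: centre of its underside. The bristles stand on its floor.
- brush_foot (a point): Centre of the underside of the bristles, moves with the brush. It is 6 mm above the counter when the brush stands in the pot and must end above the pot's lip.
- pot2: The other pot, same size, holding the plain brush without button, standing 16 cm or more to the side of the first. Origin: centre of its underside.
- plain_brush: A brush of the same size and shape (230 mm high) but without button or holes, of fixed length, standing in the other pot; not to be used. Origin: centre of the underside of its bristles.
- detergent: White detergent jug, 75 x 130 x 218 mm, on the far left of the counter. Origin: centre of its underside.
- stain_bottle: White round bottle with a grey cap, 52 mm across, 150 mm high, beyond the pots. Origin: centre of its underside.
- dose_cup: Small clear dosing cup, 64 mm across, 55 mm high, on the robot's side, between the pots. Origin: centre of its underside.
- lint_roller: Lint roller lying on the counter on the right, 215 mm long, 45 mm thick. Origin: under its middle.
- clothes_peg: Wooden clothes peg, 72 x 14 x 10 mm, left. Origin: centre of its underside.
- clothes_peg2: Wooden clothes peg, 72 x 14 x 10 mm, beyond the right-hand pot. Origin: centre of its underside.
Things that resemble listed ones, but are neither listed nor needed, are in the scene too. Leave any orange or pink look-alike of the brush alone.

How it is judged:
On the way, in this order (a step that is already met when the one before it is completed fails the run):
1. the brush, at its short setting, is raised at least 25 mm inside the pot (z of brush_foot in the frame of pot between 0.031 and 0.06 m and value of joint stick below 0.006 m and horizontal distance between brush_foot and pot below 0.02 m), for 0.04 s.
2. it is lowered to the pot's floor again (z of brush_foot in the frame of pot below 0.012 m and value of joint stick below 0.006 m), for 0.04 s.
3. a second time it is raised at least 25 mm inside the pot (all of step 1), for 0.04 s.
4. and lowered to the floor again (all of step 2), for 0.04 s.
5. the grip is drawn out to the second stop with the button pressed, the bristles still down in the pot (within 24 mm of its floor) (value of joint stick above 0.072 m and value of joint catch above 0.003 m and z of brush_foot in the frame of pot below 0.03 m), for 0.04 s.
6. the button is out again and the handle locked at the second stop (value of joint stick above 0.072 m and value of joint catch below 0.0015 m), for 0.2 s.
At the end, for the whole second after the job is handed in: The brush hangs still and within 17 degrees of upright in the fingers, drawn out at least 72 mm, button out (locked), its underside over 62 mm above the counter, touching neither pot nor counter; the pot stands upright within 60 mm of where it was (all of step 6 and height (world z) of brush_foot above 0.062 m and angle between brush's own z axis and vertical below 0.3 rad and contact force between the fingers and brush above 1 N and contact force between brush and pot below 0.1 N and contact force between brush and table below 0.1 N and linear speed of brush below 0.05 m/s and angle between pot's own z axis and vertical below 0.1 rad and distance of pot from where it was at the start of the episode below 0.06 m and height (world z) of pot below 0.01 m); the arm keeps its last pose, push and grip.
It fails at once if the brush is taken out of its pot before it is lengthened (height (world z) of brush_foot above 0.065 m and value of joint stick below 0.07 m).
It fails at once if the pot is knocked over (angle between pot's own z axis and vertical above 0.5 rad).
It fails at once if another thing on the counter is moved by more than 30 mm or knocked over (distance of any of pot2, plain_brush, detergent, stain_bottle, dose_cup, lint_roller, clothes_peg, clothes_peg2 from where it was at the start of the episode above 0.03 m or angle between plain_brush's own z axis and vertical above 0.35 rad).
It also fails if it takes over 58 s, if anything falls off the work surface, if the arm or the gripper's body presses on something with over 40 N, if the wrist force passes 120 N, or if a joint passes its speed limit or range.

## Robot

A 7-joint arm with a two-finger parallel gripper is mounted at the origin on the work surface. World frame = base frame: x ahead of the robot, y to its left, z up, the work surface at z = 0. Lengths are in m, angles in rad, forces in N, time in s.
With the tool pointing down it reaches from about 0.425 to 0.825 m from the base axis. Payload 3.6 kg.
Tool frame: the origin (TCP) lies at the very end of the fingers, on their centre line; the grasp point (between the pads) lies 19 mm behind it; z points along the fingers, y is the line along which they close (so a half turn about z gives the same grasp; the last joint's range is limited). The gripper opens to 93 mm and grips with 3 to 60 N. Pads are 15 mm wide; open, the fingers measure 128 mm over their backs; the gripper's body (75 mm by 188 mm) begins 65 mm behind the grasp point.
Start: joints at [1.294, 0.615, -0.013, 1.423, 0.008, 1.103, -0.04], TCP at [0.161, -0.63, 0.219] pointing down, gripper open.
Joint ranges: [-3.12, 3.12], [-0.3, 2.06], [-1.34, 1.32], [0.26, 2.42], [-1.36, 4.5], [0.01, 1.98], [-2.84, 2.84]. Speed limits (rad/s): [2.79, 2.79, 3.14, 3.14, 3.14, 3.14, 3.14].

## Interface

Orientations are given as a unit quaternion [x, y, z, w].
In Python, from workcell import * gives the robot as it stands.
- The arm moves only by the tool servo_tool, never from a script. Its argument "deltas" is a list of rows, each an object of numbers: "x", "y", "z": the shift along the tool's x, y, z in mm; "wx", "wy", "wz": the turn, a rotation vector about the tool's x, y, z in degrees. A call has 1 to 20 rows; each row is the pose to reach, as a shift and turn from the pose commanded when the call began, along the tool's axes at that moment; what a row does not reach only later rows make up. A row lasts 1/10 s, in which the tool goes at most 50 mm and 8.59 degrees, less where a joint would pass 70% of its speed; a pose out of reach is approached as far as the arm can. A call with a gripper value outside its range is refused whole. "fingers" is the finger opening in mm, from 0 to 93, set as the call begins (left out, the last holds). The fingers move at their own pace and stop on an object; "force" is the grip in N (left out, the last holds). Time passes only in rows, so rows that repeat a pose let the fingers close. It gives the time, the measured TCP pose, the force, the opening and the grip force at its end, in the units of the state.
- state(): the state, without advancing time (a new reading comes with each control period).
- grab_frame(name): name is "scene" or "top"; returns the picture (400x640x3 uint8, red, green, blue); there is no depth.
- get_calibration(name): a dict with "vfov" (degrees; the focal length in pixels is half the picture's height over the tangent of half this angle, whatever the lens; pixels are square), "cx", "cy" (the principal point, pixels), "D" ([k1, k2, p1, p2, k3] as OpenCV has them; the pictures are not rectified), "R" (3x3) and "t" (3): a world point X has camera coordinates R X + t. Camera axes: x right, y down, z forward; pixel columns grow to the right and rows downward; lengths in m; the calibration is good to about 2 mm. A picture is of the moment at which its call begins. get_calibration takes no time and is no camera call.
- hand_in(): hands the job in; it is judged then, once.
Trained networks look in the newest picture that a camera, given by its name, has taken for a name from the list of things; names that differ only in an ending like _2 or _b are one class to them, and where a whole thing is asked for, a point or a joint stands for the part that bears it (a point fixed in the world has none). Each returns a list of dicts, best first, with "confidence" (0 to 1); they miss things now and then, are a little off and sometimes report something else, mostly with a low value. They report only what shows in the picture. A call takes as long as a camera call. They do not tell look-alikes from the thing itself.
- cut_out(name, camera): "pixels" (400x640 bool, what is visible of it) and "box" ([centre column, centre row, width, height] in pixels, round what is visible of it).
The state is a dict: "time": time; "q": joint angles; "qd": joint speeds; "tau": joint torques, N m; "tool_pos": TCP position; "orientation": TCP orientation; "ft_force": force on the tool from outside, world axes, zero at the start; "wrist_torque": the same for the moment, N m; "opening": opening from 0.0 (shut) to 1.0 (fully open); "gripper_force": force on a finger pad.
Only numpy, scipy, OpenCV 4.12 (cv2) and the standard library are available. Lean on these libraries where they do the work, as an engineer would, in place of code of your own. Each camera call takes 0.05 s, during which the arm holds its last target. There are 200 camera calls.

## Working session

There is one attempt and no reset: what is moved stays moved. The work goes in short steps, Python scripts to look and compute and a tool call to move; the robot and the scene stay as the last step left them, time stands still between calls to the robot, and variables do not carry over. Pictures are saved under pics/ and viewed, at most 10 in all, crops included, and the job is handed in when it is done.

Besides the shell and the picture viewer there is one more tool, called after ">>>" by a JSON object that holds its "method" and its "body". servo_tool: Moves the arm, as the interface text tells. Its arguments: {"type":"object","properties":{"deltas":{"type":"array"},"fingers":{"type":"number"},"force":{"type":"number"}},"required":["deltas"]}

```bash
mkdir -p pics
cat > h.py <<'E'
from workcell import *
import numpy as np, cv2
from scipy.spatial.transform import Rotation as Ro
def cal(n):
    c=get_calibration(n); f=200/np.tan(np.radians(c["vfov"])/2)
    K=np.array([[f,0,c["cx"]],[0,f,c["cy"]],[0,0,1]]); return K,np.array(c["D"],float),np.array(c["R"]),np.array(c["t"])
def proj(n,P):
    K,D,R,t=cal(n); return cv2.projectPoints(np.atleast_2d(P).astype(float),cv2.Rodrigues(R)[0],t,K,D)[0][:,0]
def atz(n,uv,z):
    K,D,R,t=cal(n); p=cv2.undistortPoints(np.array([[uv]],float),K,D)[0,0]
    d=R.T@np.array([p[0],p[1],1]); c=-R.T@t; return c+d*(z-c[2])/d[2]
E
python3 - <<'E'
from h import *
for n in("scene","top"):
    im=grab_frame(n); cv2.imwrite(f"pics/{n}.png",im[:,:,::-1])
    K,D,R,t=cal(n); print(n,"cam",-R.T@t,"fwd",R[2],"f",K[0,0])
    for o in("brush","pot","button_face","grip","dose_cup"):
        for r in cut_out(o,n): print(o,round(r["confidence"],2),np.round(r["box"],1))
s=state();print(s["time"],s["tool_pos"],s["orientation"])
E
```

```text
scene cam [1.30980888 0.57602473 0.93508121] fwd [-0.61832933 -0.46924509 -0.63045847] f 451.683358374465
brush 0.78 [341.4 249.4  25.4  72.5]
brush 0.62 [388.4 247.2  28.3  69.9]
brush 0.6 [360.6 213.7  21.2  61.3]
brush 0.54 [433.  283.6  24.6   9.7]
pot 0.85 [287.6 219.8  25.9  31.7]
pot 0.56 [361.4 248.2  25.5  21.7]
button_face 0.69 [251.3 243.2  15.6   9. ]
button_face 0.58 [347.2 225.7   6.4  10.4]
button_face 0.53 [369.6 198.4   3.1   1.5]
button_face 0.39 [399.1 242.2   9.8  39.4]
grip 0.87 [393.4 225.2  14.9  27.6]
grip 0.58 [366.5 195.6  12.6  26.7]
grip 0.27 [251.2 242.4  18.4  11.5]
dose_cup 0.51 [350.  217.3  21.7  25.4]
top cam [ 0.40495095 -0.01667772  1.27731178] fwd [ 0.12574773  0.0035509  -0.9920559 ] f 404.87614992892014
brush 0.92 [239.9 215.6  29.8  17.1]
brush 0.7 [276.7 225.6  22.   24.1]
brush 0.67 [272.4 184.7  18.3  22.4]
pot 0.75 [280.  227.9  23.6  26. ]
pot 0.5 [274.6 224.3  12.1  15.7]
grip 0.61 [274.1 225.6  16.9  12.3]
grip 0.51 [263.9 176.5  15.1  11.6]
dose_cup 0.88 [309.4 249.9  16.3  21.7]
0.6 [ 0.16070047 -0.62980449  0.2186558 ] [ 9.92207670e-01  1.24595101e-01  9.61095093e-06 -1.25842680e-05]
```

Run:
```python
import cv2
a=cv2.imread("pics/scene.png")[140:340,230:496]; cv2.imwrite("pics/s1.png",cv2.resize(a,None,fx=3,fy=3,interpolation=2))
a=cv2.imread("pics/top.png")[120:320,170:436]; cv2.imwrite("pics/t1.png",cv2.resize(a,None,fx=3,fy=3,interpolation=2))
```

```text
(no output)
```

View pics/s1.png

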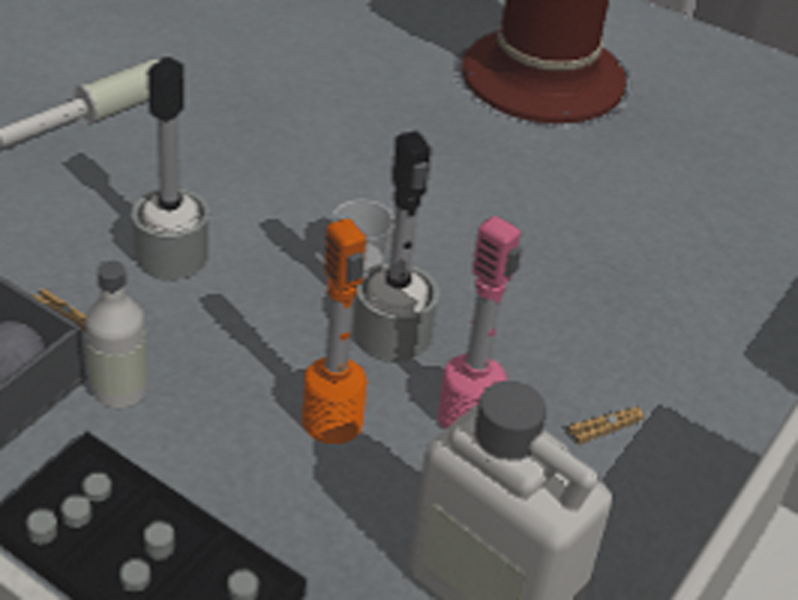

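View pics/t1.png

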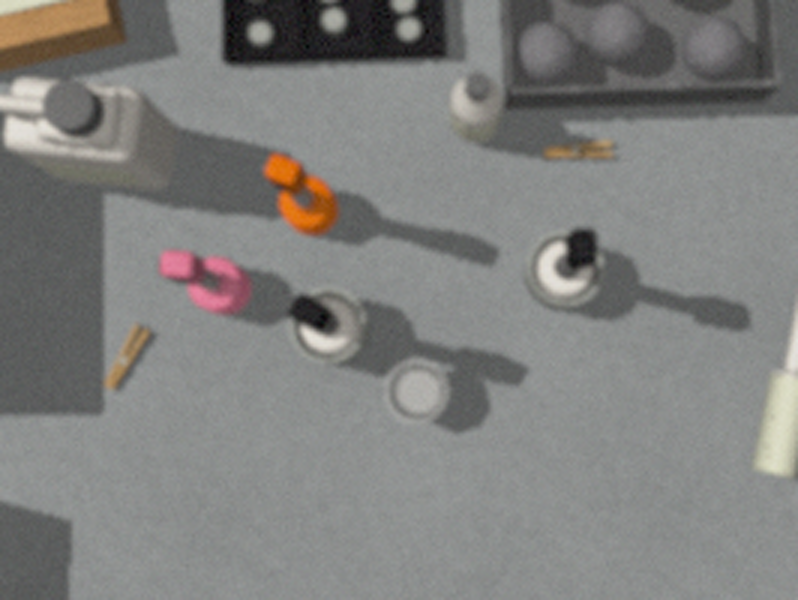

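```bash
cat > fit.py <<'E'
from h import *
from scipy.optimize import differential_evolution
def mask(n,c,r=22):
    im=cv2.imread(f"pics/{n}.png"); u,v=c; a=cv2.resize(im[v-r:v+r,u-r:u+r],None,fx=8,fy=8,interpolation=cv2.INTER_CUBIC); return a,(u-r,v-r)
def quad(n,P,off): return np.round(((proj(n,P)-off)+.5)*8-.5).astype(np.int32)
def box(x,y,yaw,lo,hi):
    c,s=np.cos(yaw),np.sin(yaw)
    return np.array([[x+c*a-s*b,y+s*a+c*b,z] for a in(lo[0],hi[0]) for b in(lo[1],hi[1]) for z in(lo[2],hi[2])])
V={n:mask(n,c) for n,c in(("top",(274,224)),("scene",(366,196)))}
def hulls(n,p):
    off=V[n][1]
    return [cv2.convexHull(quad(n,box(*p,l,h),off)) for l,h in(((-.015,-.012,.182),(.015,.012,.236)),((.015,-.007,.196),(.02,.007,.222)),((-.011,-.011,.165),(.011,.011,.182)))]
E
python3 - <<'E'
from fit import *
# rough
g=atz("top",(274.1,225.6),.236);print("grip from top",g, "scene", atz("scene",(366.5,195.6),.209))
M={}
for n in V:
    a=cv2.GaussianBlur(V[n][0],(0,0),3).max(2); M[n]=(a<58)
    print(n,M[n].sum()/64,np.percentile(a,[2,10,30,50,80]))
    # lower part excluded only in scene
def cost(p):
    c=0
    for n in V:
        H=hulls(n,p); m=np.zeros(M[n].shape,np.uint8); ig=m.copy()
        cv2.fillConvexPoly(m,H[0],1); cv2.fillConvexPoly(ig,H[2],1); ig&=1-m; b=0*m; cv2.fillConvexPoly(b,H[1],1)
        if n=="scene": m[b>0]=0
        else: ig|=b&(1-m)
        k=ig==0
        # shadows elsewhere: restrict to connected comp at centre
        c+=1-((m>0)&CC[n]&k).sum()/(((m>0)|CC[n])&k).sum()
    return c
CC={}
for n in V:
    k,l=cv2.connectedComponents(M[n].astype(np.uint8)); s=np.bincount(l.ravel())[1:]; CC[n]=l==1+s.argmax(); print(n,s/64)
b=[(g[0]-.03,g[0]+.03),(g[1]-.03,g[1]+.03),(-np.pi,np.pi)]
r=differential_evolution(cost,b,seed=1,popsize=20,maxiter=80,tol=1e-6); print(r.x,np.degrees(r.x[2]),r.fun)
for d in range(-180,180,30): 
    q=r.x.copy();q[2]+=np.radians(d);print(d,round(cost(q),3),end="; ")
print("button px",proj("scene",[r.x[0]+.02*np.cos(r.x[2]),r.x[1]+.02*np.sin(r.x[2]),.209]))
o=[]
for n in V:
    a=V[n][0].copy(); H=hulls(n,r.x)
    b=a.copy(); cv2.polylines(b,[H[0]],True,(0,255,0));cv2.polylines(b,[H[1]],True,(0,0,255)); o.append(np.hstack([np.clip(a*1.6,0,255).astype(np.uint8),b]))
o=np.vstack(o);cv2.imwrite("pics/fit.png",cv2.resize(o,(600,600)))
for z in(.06,): print("pot top view lip centre",atz("top",(279.3,228.3),z)," cup",atz("top",(309.4,249.9),.055))
E
```

```text
grip from top [0.48463614 0.10181983 0.236     ] scene [0.49419787 0.10917815 0.209     ]
top 88.75 [ 38.  91. 116. 140. 144.]
scene 221.609375 [ 32.   45.3 113.  115.  118. ]
top [88.75]
scene [221.609375]Traceback (most recent call last):
  File "<stdin>", line 24, in <module>
    return fun(*args, **kwargs)
    ret = solver.solve()
    next(self)
    ~~~~^^^^^^
    energy = self.func(parameters)
    return self.f(x, *self.args)
           ~~~~~~^^^^^^^^^^^^^^^
  File "<stdin>", line 12, in cost
  File "fit.py", line 12, in hulls
    return [cv2.convexHull(quad(n,box(*p,l,h),off)) for l,h in(((-.015,-.012,.182),(.015,.012,.236)),((.015,-.007,.196),(.02,.007,.222)),((-.011,-.011,.165),(.011,.011,.182)))]
                           ~~~~^^^^^^^^^^^^^^^^^^^
  File "fit.py", line 5, in quad
    def quad(n,P,off): return np.round(((proj(n,P)-off)+.5)*8-.5).astype(np.int32)
                                         ~~~~^^^^^
  File "h.py", line 8, in proj
    K,D,R,t=cal(n); return cv2.projectPoints(np.atleast_2d(P).astype(float),cv2.Rodrigues(R)[0],t,K,D)[0][:,0]
            ~~~^^^
  File "h.py", line 5, in cal
    c=get_calibration(n); f=200/np.tan(np.radians(c["vfov"])/2)
ValueError: time passes only in moves, steps and waits
```

```bash
sed -i 's/^def cal/import functools\n@functools.cache\ndef cal/' h.py
cat > run.py <<'E'
from fit import *
import sys
M={};CC={}
for n in V:
    a=cv2.GaussianBlur(V[n][0],(0,0),3).max(2); M[n]=(a<70)
    k,l=cv2.connectedComponents(M[n].astype(np.uint8)); s=np.bincount(l.ravel())[1:]; CC[n]=l==1+s.argmax()
def cost(p):
    c=0
    for n in V:
        H=hulls(n,p); m=np.zeros(M[n].shape,np.uint8); ig=m.copy(); b=m.copy()
        cv2.fillConvexPoly(m,H[0],1); cv2.fillConvexPoly(ig,H[2],1); ig&=1-m; cv2.fillConvexPoly(b,H[1],1)
        if n=="scene": m[b>0]=0
        else: ig|=b&(1-m)
        k=ig==0
        c+=1-((m>0)&CC[n]&k).sum()/(((m>0)|CC[n])&k).sum()
    return c
b=[(.46,.52),(.08,.13),(-np.pi,np.pi)]
r=differential_evolution(cost,b,seed=1,popsize=20,maxiter=60,tol=1e-6); print(r.x,np.degrees(r.x[2]),r.fun)
for d in range(-180,180,15): 
    q=r.x.copy();q[2]+=np.radians(d);print(d,round(cost(q),3),end="; ")
print("button px",proj("scene",[r.x[0]+.02*np.cos(r.x[2]),r.x[1]+.02*np.sin(r.x[2]),.209]))
o=[]
for n in V:
    a=V[n][0].copy(); H=hulls(n,r.x)
    b=np.clip(a*1.5,0,255).astype(np.uint8); b2=b.copy(); cv2.polylines(b,[H[0]],True,(0,255,0));cv2.polylines(b,[H[1]],True,(0,0,255)); o.append(np.hstack([b2,b]))
cv2.imwrite("pics/fit.png",cv2.resize(np.vstack(o),(600,600)))
bt=atz("scene",(369.7,198.3),.209)-[*r.x[:2],.209]; print("button off",bt,np.degrees(np.arctan2(bt[1],bt[0])))
print("pot",atz("top",(279.3,228.3),.06),"cup",atz("top",(309.4,249.9),.055),"pink",atz("top",(229.5,208.5),.236))
E
python3 run.py
```

```text
[0.49106538 0.10724679 2.07045049] 118.62807461951147 0.5341906211725149
-180 0.538; -165 0.63; -150 0.707; -135 0.779; -120 0.813; -105 0.754; -90 0.75; -75 0.613; -60 0.619; -45 0.616; -30 0.595; -15 0.568; 0 0.534; 15 0.613; 30 0.683; 45 0.746; 60 0.776; 75 0.713; 90 0.738; 105 0.617; 120 0.652; 135 0.659; 150 0.634; 165 0.595; button px [[374.16613481 195.63970798]]
button off [ 7.33118595e-03  1.46779188e-02 -2.77555756e-17] 63.45922914942647
pot [0.48950579 0.10630078 0.06      ] cup [0.42232988 0.01752199 0.055     ] pink [0.53245901 0.21711714 0.236     ]
```

View pics/fit.png

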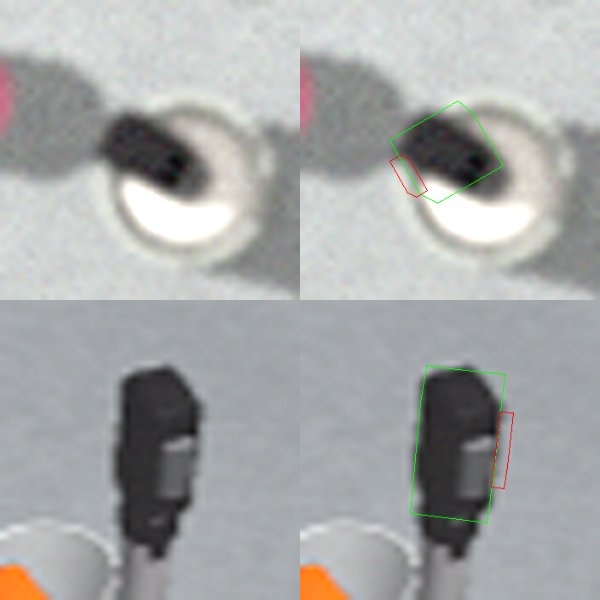

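The named brush is the black one with the grey button: scene (370,198), top (274,224). The other candidates are the plain black brush at scene (286,170), orange at (345,228) and pink at (395,225). The crop confirms the button, facing about yaw 62°, with the axis near (0.490, 0.107). That agrees with the pot centre at (0.4895, 0.106). I'll move above it now.

>>> {"method": "servo_tool", "body": {"deltas": [{"z": -50},{"z": -100},{"x": 35,"y": -30,"z": -100,"wz": -3},{"x": 70,"y": -61,"z": -100,"wz": -6},{"x": 104,"y": -91,"z": -100,"wz": -9},{"x": 138,"y": -122,"z": -100,"wz": -12},{"x": 173,"y": -152,"z": -100,"wz": -15},{"x": 207,"y": -182,"z": -100,"wz": -18},{"x": 242,"y": -213,"z": -100,"wz": -21},{"x": 276,"y": -243,"z": -100,"wz": -24},{"x": 310,"y": -274,"z": -100,"wz": -27},{"x": 345,"y": -304,"z": -100,"wz": -30},{"x": 365,"y": -345,"z": -100,"wz": -33},{"x": 384,"y": -386,"z": -100,"wz": -36},{"x": 404,"y": -428,"z": -100,"wz": -39},{"x": 423,"y": -469,"z": -100,"wz": -42},{"x": 443,"y": -510,"z": -100,"wz": -45},{"x": 462,"y": -551,"z": -100,"wz": -48},{"x": 482,"y": -592,"z": -100,"wz": -48},{"x": 501,"y": -633,"z": -100,"wz": -48}], "fingers": 80, "force": 25}}

```text
invalid input at $.deltas[0]: expected keys x, y, z, wx, wy, wz
```

```bash
cat > ref.py <<'E'
import re
src=open("run.py").read().split("b=[(.46")[0]; exec(src)
def fit(w,a,b0):
    global hulls
    # effective (chamfered) block
    def hulls(n,p):
        off=V[n][1]
        g=lambda l,h:cv2.convexHull(quad(n,box(*p,l,h),off))
        return [cv2.convexHull(quad(n,np.vstack([box(*p,(-.015,-w,.184),(.015,w,.234)),box(*p,(-a,-.012,.184),(a,.012,.234))]),off)),g((.015,-.007,.196),(.02,.007,.222)),g((-.0125,-.0125,.14),(.0125,.0125,.184))]
    return differential_evolution(cost,b0,seed=1,popsize=12,maxiter=40,tol=1e-5)
for w,a in((.012,.015),(.008,.011)):
    for lo in(-180,-90,0,90):
        r=fit(w,a,[(.47,.51),(.09,.125),(np.radians(lo),np.radians(lo+90))]); print(w,np.round(r.x[:2],4),np.degrees(r.x[2]).round(1),round(r.fun,3))
E
python3 ref.py; python3 -c "
from h import *
s=state();q=s['orientation'];print(s['time'],s['tool_pos'],Ro.from_quat(q).as_matrix().round(3),np.round(s['q'],2),s['opening'])"
```

```text
0.012 [0.4915 0.1042] -90.0 0.546
0.012 [0.4909 0.1067] -61.4 0.481
0.012 [0.4897 0.1073] 60.8 0.529
0.012 [0.4909 0.107 ] 118.7 0.483
0.008 [0.4913 0.105 ] -90.4 0.456
0.008 [0.4911 0.1068] -62.2 0.432
0.008 [0.4901 0.1073] 73.9 0.417
0.008 [0.491  0.1076] 110.4 0.425
0.6 [ 0.16070047 -0.62980449  0.2186558 ] [[ 0.969  0.247  0.   ]
 [ 0.247 -0.969  0.   ]
 [ 0.    -0.    -1.   ]] [ 1.29  0.61 -0.01  1.42  0.01  1.1  -0.04] 1.001530436651196
```

>>> {"method": "servo_tool", "body": {"deltas": [{"x": 0,"y": 0,"z": -50,"wx": 0,"wy": 0,"wz": 0},{"x": 0,"y": 0,"z": -100,"wx": 0,"wy": 0,"wz": 0},{"x": 35,"y": -30,"z": -100,"wx": 0,"wy": 0,"wz": -3},{"x": 70,"y": -61,"z": -100,"wx": 0,"wy": 0,"wz": -6},{"x": 104,"y": -91,"z": -100,"wx": 0,"wy": 0,"wz": -9},{"x": 138,"y": -122,"z": -100,"wx": 0,"wy": 0,"wz": -12},{"x": 173,"y": -152,"z": -100,"wx": 0,"wy": 0,"wz": -15},{"x": 207,"y": -182,"z": -100,"wx": 0,"wy": 0,"wz": -18},{"x": 242,"y": -213,"z": -100,"wx": 0,"wy": 0,"wz": -21},{"x": 276,"y": -243,"z": -100,"wx": 0,"wy": 0,"wz": -24},{"x": 310,"y": -274,"z": -100,"wx": 0,"wy": 0,"wz": -27},{"x": 345,"y": -304,"z": -100,"wx": 0,"wy": 0,"wz": -30},{"x": 365,"y": -345,"z": -100,"wx": 0,"wy": 0,"wz": -34},{"x": 384,"y": -386,"z": -100,"wx": 0,"wy": 0,"wz": -38},{"x": 404,"y": -428,"z": -100,"wx": 0,"wy": 0,"wz": -42},{"x": 423,"y": -469,"z": -100,"wx": 0,"wy": 0,"wz": -46},{"x": 443,"y": -510,"z": -100,"wx": 0,"wy": 0,"wz": -50},{"x": 462,"y": -551,"z": -100,"wx": 0,"wy": 0,"wz": -50},{"x": 482,"y": -592,"z": -100,"wx": 0,"wy": 0,"wz": -50},{"x": 501,"y": -633,"z": -100,"wx": 0,"wy": 0,"wz": -50}], "fingers": 80, "force": 25}}

```text
time: 2.6
tool_pos: [0.4899, 0.109, 0.319]
orientation: [0.847, 0.532, 0.0, 0.0]
ft_force: [0.7, -0.3, 0.2]
opening: 0.862
gripper_force: 0.0
```

```bash
cat > st.py <<'E'
from h import *
s=state();m=Ro.from_quat(s['orientation']).as_matrix();print(s['time'],np.round(s['tool_pos'],4),m.round(3).tolist(),'yang',np.degrees(np.arctan2(m[1,1],m[0,1])).round(1),np.round(s['q'],2),s['opening'],s['gripper_force'],np.round(s['ft_force'],1))
d=m.T@(np.array([.490,.107,.190])-s['tool_pos'])*1000;print('to grasp, tool mm',d.round(1))
E
python3 st.py
```

```text
2.6 [0.4899 0.109  0.319 ] [[0.434, 0.901, 0.001], [0.901, -0.434, -0.0], [0.0, 0.001, -1.0]] yang -25.7 [ 0.11  0.33 -0.51  1.67  0.17  1.19 -0.89] 0.8617034428677156 0.0 [ 0.7 -0.3  0.2]
to grasp, tool mm [ -1.8   0.8 129. ]
```

>>> {"method": "servo_tool", "body": {"deltas": [{"x": -2,"y": 1,"z": 30,"wx": 0,"wy": 0,"wz": 0},{"x": -2,"y": 1,"z": 60,"wx": 0,"wy": 0,"wz": 0},{"x": -2,"y": 1,"z": 90,"wx": 0,"wy": 0,"wz": 0},{"x": -2,"y": 1,"z": 115,"wx": 0,"wy": 0,"wz": 0},{"x": -2,"y": 1,"z": 129,"wx": 0,"wy": 0,"wz": 0},{"x": -2,"y": 1,"z": 129,"wx": 0,"wy": 0,"wz": 0}]}}

```text
time: 3.2
tool_pos: [0.4883, 0.1045, 0.1879]
orientation: [0.847, 0.532, -0.002, -0.001]
ft_force: [-0.4, 0.1, -0.3]
opening: 0.859
gripper_force: 0.0
```

>>> {"method": "servo_tool", "body": {"deltas": [{"x": 0,"y": 0,"z": 0,"wx": 0,"wy": 0,"wz": 0},{"x": 0,"y": 0,"z": 0,"wx": 0,"wy": 0,"wz": 0},{"x": 0,"y": 0,"z": 0,"wx": 0,"wy": 0,"wz": 0},{"x": 0,"y": 0,"z": 0,"wx": 0,"wy": 0,"wz": 0},{"x": 0,"y": 0,"z": 0,"wx": 0,"wy": 0,"wz": 0},{"x": 0,"y": 0,"z": 0,"wx": 0,"wy": 0,"wz": 0},{"x": 0,"y": 0,"z": 0,"wx": 0,"wy": 0,"wz": 0},{"x": 0,"y": 0,"z": 0,"wx": 0,"wy": 0,"wz": 0}], "fingers": 0, "force": 25}}

```text
time: 4.0
tool_pos: [0.4895, 0.1052, 0.1897]
orientation: [0.847, 0.532, -0.0, -0.0]
ft_force: [-0.6, 0.1, 0.2]
opening: 0.262
gripper_force: 23.9
```

```bash
cat > pic.py <<'E'
from h import *
import sys
k=sys.argv[1]; a=grab_frame("scene")[120:280,310:430]; b=grab_frame("top")[150:290,210:350]
f=lambda x:cv2.resize(x[:,:,::-1],(390,int(x.shape[0]*390/x.shape[1])),interpolation=2)
a,b=f(a),f(b); h=min(600,max(len(a),len(b))); p=lambda x:cv2.copyMakeBorder(x[:h],0,h-len(x[:h]),0,0,0)
cv2.imwrite(f"pics/{k}.png",np.hstack([p(a),p(b)]))
E
python3 st.py; python3 pic.py g1
```

```text
4.0 [0.4895 0.1052 0.1897] [[0.433, 0.901, -0.0], [0.901, -0.433, -0.0], [-0.0, -0.0, -1.0]] yang -25.7 [ 0.07  0.45 -0.47  1.88  0.26  0.87 -0.98] 0.26243983776704066 23.892212477512658 [-0.6  0.1  0.2]
to grasp, tool mm [ 1.8 -0.3 -0.3]
```

View pics/g1.png

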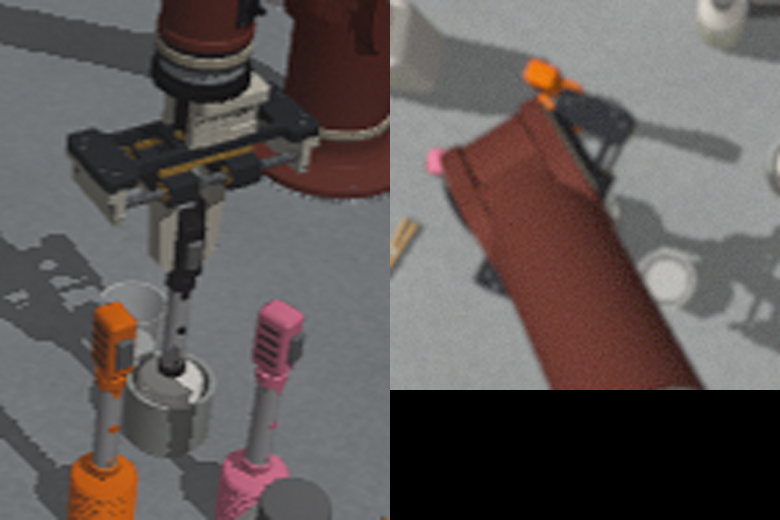

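The grip shut at 24.4 mm, which means it is on the plain y faces, and the button is visible and out at crop (193,250). Next are the two strokes.

>>> {"method": "servo_tool", "body": {"deltas": [{"x": 0,"y": 0,"z": -12,"wx": 0,"wy": 0,"wz": 0},{"x": 0,"y": 0,"z": -24,"wx": 0,"wy": 0,"wz": 0},{"x": 0,"y": 0,"z": -36,"wx": 0,"wy": 0,"wz": 0},{"x": 0,"y": 0,"z": -40,"wx": 0,"wy": 0,"wz": 0},{"x": 0,"y": 0,"z": -40,"wx": 0,"wy": 0,"wz": 0},{"x": 0,"y": 0,"z": -40,"wx": 0,"wy": 0,"wz": 0},{"x": 0,"y": 0,"z": -40,"wx": 0,"wy": 0,"wz": 0}], "force": 30}}

```text
time: 4.8
tool_pos: [0.4892, 0.105, 0.2292]
orientation: [0.847, 0.532, -0.001, -0.0]
ft_force: [0.3, -0.2, -4.1]
opening: 0.264
gripper_force: 28.8
```

```bash
python3 st.py; python3 pic.py g2
```

```text
4.8 [0.4892 0.105  0.2292] [[0.433, 0.901, -0.001], [0.901, -0.433, -0.0], [-0.001, -0.001, -1.0]] yang -25.7 [ 0.09  0.41 -0.49  1.82  0.23  0.97 -0.94] 0.2639762712908569 28.773188728373498 [ 0.3 -0.2 -4.1]
to grasp, tool mm [ 2.2 -0.1 39.2]
```

View pics/g2.png

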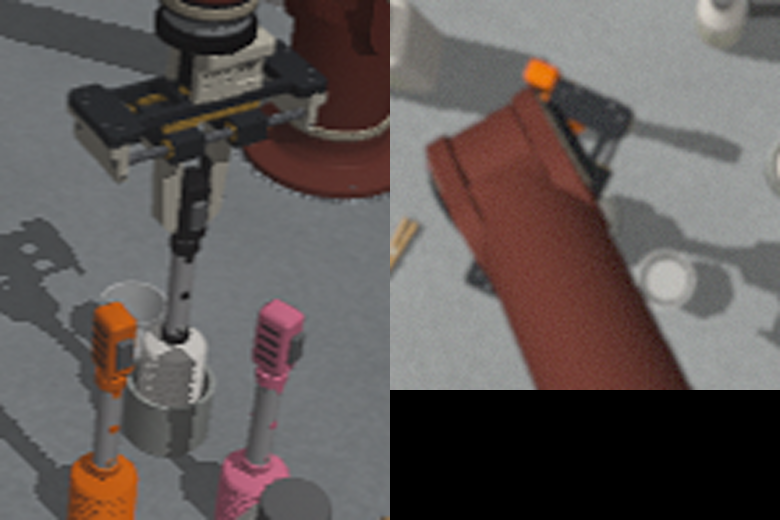

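The picture shows the bristles risen about 40 mm in the pot, with the bristle top at crop (175,345), and the force reads 4.1 N of brush weight. I'll go down, up and down again.

>>> {"method": "servo_tool", "body": {"deltas": [{"x": 0,"y": 0,"z": 12,"wx": 0,"wy": 0,"wz": 0},{"x": 0,"y": 0,"z": 24,"wx": 0,"wy": 0,"wz": 0},{"x": 0,"y": 0,"z": 34,"wx": 0,"wy": 0,"wz": 0},{"x": 0,"y": 0,"z": 40,"wx": 0,"wy": 0,"wz": 0},{"x": 0,"y": 0,"z": 40,"wx": 0,"wy": 0,"wz": 0},{"x": 0,"y": 0,"z": 40,"wx": 0,"wy": 0,"wz": 0},{"x": 0,"y": 0,"z": 40,"wx": 0,"wy": 0,"wz": 0},{"x": 0,"y": 0,"z": 28,"wx": 0,"wy": 0,"wz": 0},{"x": 0,"y": 0,"z": 14,"wx": 0,"wy": 0,"wz": 0},{"x": 0,"y": 0,"z": 4,"wx": 0,"wy": 0,"wz": 0},{"x": 0,"y": 0,"z": 0,"wx": 0,"wy": 0,"wz": 0},{"x": 0,"y": 0,"z": 0,"wx": 0,"wy": 0,"wz": 0},{"x": 0,"y": 0,"z": 0,"wx": 0,"wy": 0,"wz": 0},{"x": 0,"y": 0,"z": 12,"wx": 0,"wy": 0,"wz": 0},{"x": 0,"y": 0,"z": 24,"wx": 0,"wy": 0,"wz": 0},{"x": 0,"y": 0,"z": 34,"wx": 0,"wy": 0,"wz": 0},{"x": 0,"y": 0,"z": 40,"wx": 0,"wy": 0,"wz": 0},{"x": 0,"y": 0,"z": 40,"wx": 0,"wy": 0,"wz": 0},{"x": 0,"y": 0,"z": 40,"wx": 0,"wy": 0,"wz": 0},{"x": 0,"y": 0,"z": 40,"wx": 0,"wy": 0,"wz": 0}]}}

```text
time: 6.9
tool_pos: [0.4893, 0.1051, 0.1897]
orientation: [0.847, 0.532, -0.0, -0.0]
ft_force: [-3.2, -1.1, 1.0]
opening: 0.261
gripper_force: 29.3
```

```bash
python3 st.py
```

```text
6.9 [0.4893 0.1051 0.1897] [[0.433, 0.901, -0.001], [0.901, -0.433, -0.0], [-0.001, -0.001, -1.0]] yang -25.7 [ 0.07  0.46 -0.47  1.88  0.26  0.87 -0.98] 0.26106912376507657 29.341947734355927 [-3.2 -1.1  1. ]
to grasp, tool mm [ 2.  -0.2 -0.3]
```

>>> {"method": "servo_tool", "body": {"deltas": [{"x": 0,"y": 0,"z": 0,"wx": 0,"wy": 0,"wz": 0},{"x": 0,"y": 0,"z": 0,"wx": 0,"wy": 0,"wz": 0},{"x": 0,"y": 0,"z": 0,"wx": 0,"wy": 0,"wz": 0},{"x": 0,"y": 0,"z": 0,"wx": 0,"wy": 0,"wz": 0},{"x": 0,"y": 0,"z": 0,"wx": 0,"wy": 0,"wz": 0},{"x": 0,"y": 0,"z": 0,"wx": 0,"wy": 0,"wz": -8},{"x": 0,"y": 0,"z": 0,"wx": 0,"wy": 0,"wz": -16},{"x": 0,"y": 0,"z": 0,"wx": 0,"wy": 0,"wz": -24},{"x": 0,"y": 0,"z": 0,"wx": 0,"wy": 0,"wz": -32},{"x": 0,"y": 0,"z": 0,"wx": 0,"wy": 0,"wz": -40},{"x": 0,"y": 0,"z": 0,"wx": 0,"wy": 0,"wz": -48},{"x": 0,"y": 0,"z": 0,"wx": 0,"wy": 0,"wz": -56},{"x": 0,"y": 0,"z": 0,"wx": 0,"wy": 0,"wz": -64},{"x": 0,"y": 0,"z": 0,"wx": 0,"wy": 0,"wz": -72},{"x": 0,"y": 0,"z": 0,"wx": 0,"wy": 0,"wz": -80},{"x": 0,"y": 0,"z": 0,"wx": 0,"wy": 0,"wz": -86},{"x": 0,"y": 0,"z": 0,"wx": 0,"wy": 0,"wz": -90},{"x": 0,"y": 0,"z": 0,"wx": 0,"wy": 0,"wz": -90},{"x": 0,"y": 0,"z": 0,"wx": 0,"wy": 0,"wz": -90}], "fingers": 85}}

```text
time: 8.8
tool_pos: [0.4898, 0.1051, 0.1897]
orientation: [0.223, 0.975, 0.0, -0.0]
ft_force: [-0.2, -0.6, 0.1]
opening: 0.91
gripper_force: 0.0
```

```bash
python3 st.py; python3 pic.py g3
```

```text
8.8 [0.4898 0.1051 0.1897] [[-0.9, 0.435, 0.0], [0.435, 0.9, 0.0], [0.0, 0.0, -1.0]] yang 64.2 [ 0.34  0.56 -0.91  1.87  0.53  0.97  0.32] 0.9100005493064743 0.0 [-0.2 -0.6  0.1]
to grasp, tool mm [ 0.6  1.8 -0.3]
```

View pics/g3.png

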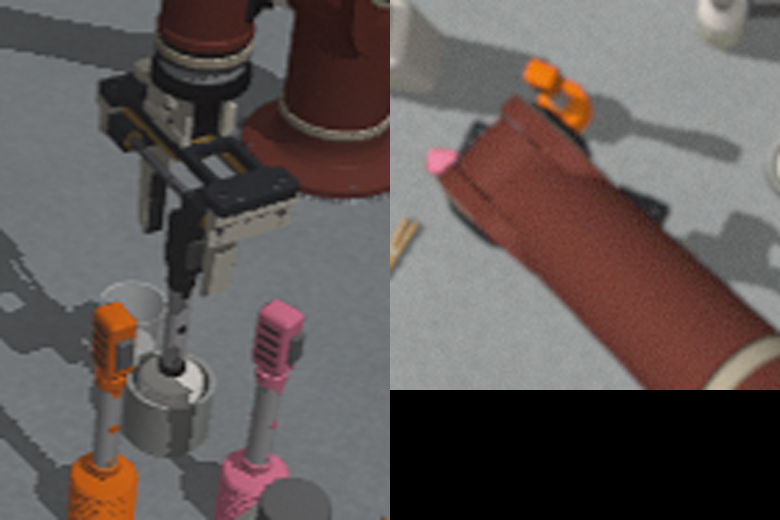

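The brush still stands upright, and the button at crop (195,255) faces the right finger. Now I'll pinch it.

>>> {"method": "servo_tool", "body": {"deltas": [{"x": 0,"y": 3,"z": 0,"wx": 0,"wy": 0,"wz": 0},{"x": 0,"y": 3,"z": 0,"wx": 0,"wy": 0,"wz": 0},{"x": 0,"y": 3,"z": 0,"wx": 0,"wy": 0,"wz": 0},{"x": 0,"y": 3,"z": 0,"wx": 0,"wy": 0,"wz": 0},{"x": 0,"y": 3,"z": 0,"wx": 0,"wy": 0,"wz": 0},{"x": 0,"y": 3,"z": 0,"wx": 0,"wy": 0,"wz": 0},{"x": 0,"y": 3,"z": 0,"wx": 0,"wy": 0,"wz": 0},{"x": 0,"y": 3,"z": 0,"wx": 0,"wy": 0,"wz": 0},{"x": 0,"y": 3,"z": 0,"wx": 0,"wy": 0,"wz": 0}], "fingers": 0, "force": 30}}

```text
time: 9.8
tool_pos: [0.4909, 0.1076, 0.1897]
orientation: [0.222, 0.975, -0.0, -0.0]
ft_force: [-0.4, -1.1, 1.7]
opening: 0.326
gripper_force: 29.6
```

```bash
python3 st.py
```

```text
9.8 [0.4909 0.1076 0.1897] [[-0.901, 0.434, -0.0], [0.434, 0.901, -0.001], [-0.0, -0.001, -1.0]] yang 64.3 [ 0.33  0.56 -0.9   1.86  0.53  0.98  0.31] 0.3258912208516359 29.577449038624763 [-0.4 -1.1  1.7]
to grasp, tool mm [ 0.5 -0.9 -0.3]
```

The opening is 30.3 mm, so the button is pressed home. Now I'll pull up.

>>> {"method": "servo_tool", "body": {"deltas": [{"x": 0,"y": 0,"z": -8,"wx": 0,"wy": 0,"wz": 0},{"x": 0,"y": 0,"z": -18,"wx": 0,"wy": 0,"wz": 0},{"x": 0,"y": 0,"z": -28,"wx": 0,"wy": 0,"wz": 0},{"x": 0,"y": 0,"z": -38,"wx": 0,"wy": 0,"wz": 0},{"x": 0,"y": 0,"z": -48,"wx": 0,"wy": 0,"wz": 0},{"x": 0,"y": 0,"z": -58,"wx": 0,"wy": 0,"wz": 0},{"x": 0,"y": 0,"z": -66,"wx": 0,"wy": 0,"wz": 0},{"x": 0,"y": 0,"z": -72,"wx": 0,"wy": 0,"wz": 0},{"x": 0,"y": 0,"z": -76,"wx": 0,"wy": 0,"wz": 0},{"x": 0,"y": 0,"z": -78,"wx": 0,"wy": 0,"wz": 0},{"x": 0,"y": 0,"z": -78,"wx": 0,"wy": 0,"wz": 0},{"x": 0,"y": 0,"z": -78,"wx": 0,"wy": 0,"wz": 0},{"x": 0,"y": 0,"z": -78,"wx": 0,"wy": 0,"wz": 0}]}}

```text
time: 11.1
tool_pos: [0.4908, 0.1079, 0.2672]
orientation: [0.222, 0.975, 0.0, -0.0]
ft_force: [0.4, 0.4, -3.4]
opening: 0.323
gripper_force: 29.6
```

```bash
python3 st.py; python3 pic.py g4
```

```text
11.1 [0.4908 0.1079 0.2672] [[-0.901, 0.433, -0.001], [0.433, 0.901, 0.0], [0.001, -0.0, -1.0]] yang 64.3 [ 0.39  0.48 -0.97  1.75  0.43  1.14  0.41] 0.323207745325522 29.592789709568024 [ 0.4  0.4 -3.4]
to grasp, tool mm [ 0.2 -1.2 77.2]
```

View pics/g4.png

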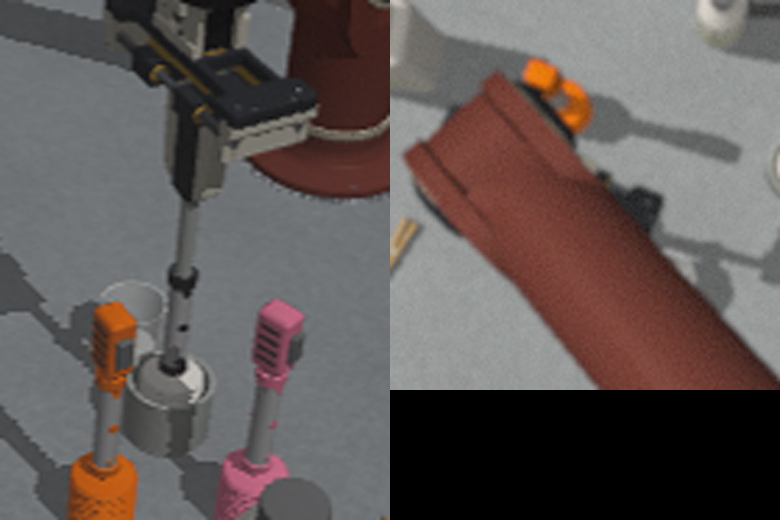

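The inner tube is drawn out, with the collar at crop (182,275), and the force reads the brush's full weight, so it is at the end stop. Now I'll release the button, turn and regrip the plain faces.

>>> {"method": "servo_tool", "body": {"deltas": [{"x": 0,"y": 0,"z": 0,"wx": 0,"wy": 0,"wz": 0},{"x": 0,"y": 0,"z": 0,"wx": 0,"wy": 0,"wz": 0},{"x": 0,"y": 0,"z": 0,"wx": 0,"wy": 0,"wz": 0},{"x": 0,"y": 0,"z": 0,"wx": 0,"wy": 0,"wz": 0},{"x": 0,"y": 0,"z": 0,"wx": 0,"wy": 0,"wz": 0},{"x": 0,"y": -2,"z": 0,"wx": 0,"wy": 0,"wz": 8},{"x": 0,"y": -2,"z": 0,"wx": 0,"wy": 0,"wz": 16},{"x": 0,"y": -2,"z": 0,"wx": 0,"wy": 0,"wz": 24},{"x": 0,"y": -2,"z": 0,"wx": 0,"wy": 0,"wz": 32},{"x": 0,"y": -2,"z": 0,"wx": 0,"wy": 0,"wz": 40},{"x": 0,"y": -2,"z": 0,"wx": 0,"wy": 0,"wz": 48},{"x": 0,"y": -2,"z": 0,"wx": 0,"wy": 0,"wz": 56},{"x": 0,"y": -2,"z": 0,"wx": 0,"wy": 0,"wz": 64},{"x": 0,"y": -2,"z": 0,"wx": 0,"wy": 0,"wz": 72},{"x": 0,"y": -2,"z": 0,"wx": 0,"wy": 0,"wz": 80},{"x": 0,"y": -2,"z": 0,"wx": 0,"wy": 0,"wz": 86},{"x": 0,"y": -2,"z": 0,"wx": 0,"wy": 0,"wz": 90},{"x": 0,"y": -2,"z": 0,"wx": 0,"wy": 0,"wz": 90},{"x": 0,"y": -2,"z": 0,"wx": 0,"wy": 0,"wz": 90}], "fingers": 85}}

```text
time: 13.1
tool_pos: [0.4901, 0.1063, 0.2678]
orientation: [0.846, 0.533, 0.0, -0.0]
ft_force: [-0.7, 0.6, 0.1]
opening: 0.918
gripper_force: 0.0
```

```bash
python3 st.py; python3 pic.py g5
```

```text
13.1 [0.4901 0.1063 0.2678] [[0.432, 0.902, 0.0], [0.902, -0.432, 0.0], [0.0, 0.0, -1.0]] yang -25.6 [ 0.14  0.38 -0.56  1.76  0.22  1.07 -0.94] 0.9181848477740244 0.0 [-0.7  0.6  0.1]
to grasp, tool mm [ 0.6 -0.4 77.8]
```

View pics/g5.png

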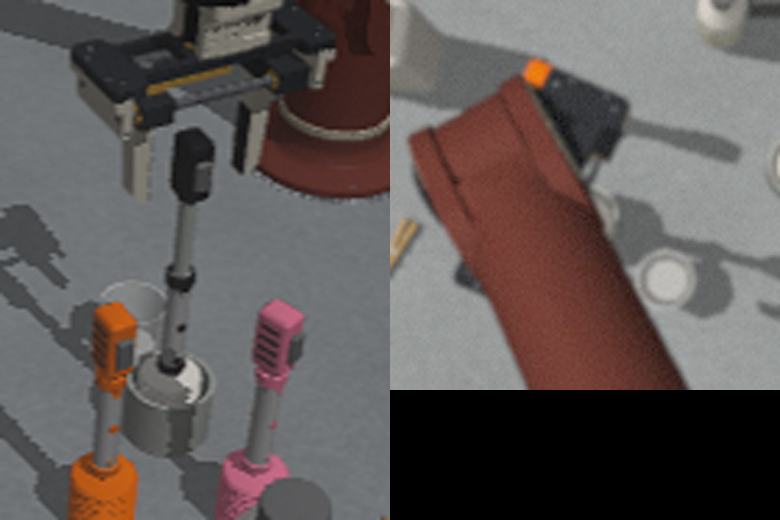

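The handle stays drawn out and upright, and the button has sprung out at crop (202,178). Next I'll grip the y faces and lift.

>>> {"method": "servo_tool", "body": {"deltas": [{"x": 0,"y": 0,"z": 2,"wx": 0,"wy": 0,"wz": 0},{"x": 0,"y": 0,"z": 2,"wx": 0,"wy": 0,"wz": 0},{"x": 0,"y": 0,"z": 2,"wx": 0,"wy": 0,"wz": 0},{"x": 0,"y": 0,"z": 2,"wx": 0,"wy": 0,"wz": 0},{"x": 0,"y": 0,"z": 2,"wx": 0,"wy": 0,"wz": 0},{"x": 0,"y": 0,"z": 2,"wx": 0,"wy": 0,"wz": 0},{"x": 0,"y": 0,"z": 2,"wx": 0,"wy": 0,"wz": 0},{"x": 0,"y": 0,"z": 2,"wx": 0,"wy": 0,"wz": 0},{"x": 0,"y": 0,"z": 2,"wx": 0,"wy": 0,"wz": 0}], "fingers": 0, "force": 35}}

```text
time: 14.1
tool_pos: [0.4899, 0.1062, 0.2657]
orientation: [0.847, 0.532, -0.0, -0.0]
ft_force: [-0.3, -0.2, 1.4]
opening: 0.259
gripper_force: 34.7
```

>>> {"method": "servo_tool", "body": {"deltas": [{"x": 0,"y": 0,"z": -8,"wx": 0,"wy": 0,"wz": 0},{"x": 0,"y": 0,"z": -18,"wx": 0,"wy": 0,"wz": 0},{"x": 0,"y": 0,"z": -28,"wx": 0,"wy": 0,"wz": 0},{"x": 0,"y": 0,"z": -38,"wx": 0,"wy": 0,"wz": 0},{"x": 0,"y": 0,"z": -48,"wx": 0,"wy": 0,"wz": 0},{"x": 0,"y": 0,"z": -58,"wx": 0,"wy": 0,"wz": 0},{"x": 0,"y": 0,"z": -68,"wx": 0,"wy": 0,"wz": 0},{"x": 0,"y": 0,"z": -78,"wx": 0,"wy": 0,"wz": 0},{"x": 0,"y": 0,"z": -85,"wx": 0,"wy": 0,"wz": 0},{"x": 0,"y": 0,"z": -85,"wx": 0,"wy": 0,"wz": 0},{"x": 0,"y": 0,"z": -85,"wx": 0,"wy": 0,"wz": 0},{"x": 0,"y": 0,"z": -85,"wx": 0,"wy": 0,"wz": 0},{"x": 0,"y": 0,"z": -85,"wx": 0,"wy": 0,"wz": 0},{"x": 0,"y": 0,"z": -85,"wx": 0,"wy": 0,"wz": 0}]}}

```text
time: 15.5
tool_pos: [0.49, 0.106, 0.3503]
orientation: [0.847, 0.532, -0.0, -0.0]
ft_force: [-1.1, -0.0, -3.8]
opening: 0.25
gripper_force: 34.7
```

```bash
python3 st.py; python3 pic.py g6
```

```text
15.5 [0.49   0.106  0.3503] [[0.433, 0.901, -0.001], [0.901, -0.433, -0.0], [-0.0, -0.001, -1.0]] yang -25.7 [ 0.16  0.31 -0.57  1.61  0.17  1.28 -0.89] 0.25036004724275057 34.733625054359436 [-1.1 -0.  -3.8]
to grasp, tool mm [  1.   -0.3 160.3]
```

View pics/g6.png

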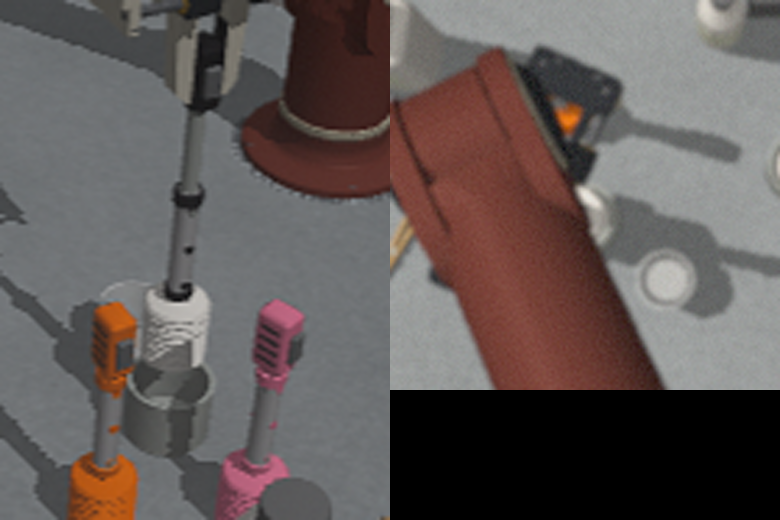

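The brush hangs upright at full length with its bristles clear above the pot's lip. The collar is at crop (188,195), the button is out, and the pot hasn't moved. I'll hand in now.

```bash
python3 -c "
from workcell import *
print(hand_in())"
```

```text
the job is handed in; nothing more can be done
None
```

I handed in the job with the brush held upright at full length, button out, and its underside about 30 mm above the pot's lip; it had made two 40 mm strokes in the pot and was drawn out to the second stop. The result of the judging was not shown.

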